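# Fill the bottle magazine and clip its dust cover on

## Robot

A 6-joint arm with a two-finger parallel gripper is mounted at the origin on a cart in front of the work surface, level with it; the furniture and walls round the work are solid. World frame = base frame: x ahead of the robot, y to its left, z up, the work surface at z = 0. Lengths are in m, angles in degrees, forces in N, time in s.
With the tool pointing down it reaches from about 0.35 to 0.875 m from the base axis. Payload 4.2 kg.
Tool frame: the origin (TCP) lies on the centre line of the jaws, within the pads' length; the fingertips stand 25 mm ahead of it and the grasp point (between the pads) lies 6 mm ahead of it (finger_overhang is the distance from the TCP to the fingertips, in m); z points along the fingers, y is the line along which they close (so a half turn about z gives the same grasp; the last joint's range is limited). The gripper opens to 87 mm and grips with 3 to 60 N. Pads are 19 mm wide; open, the fingers measure 117 mm over their backs; the gripper's body (75 mm by 190 mm) begins 51 mm behind the grasp point.
Start: joints at [-58.407, 22.042, 0.453, 0, -68.411, -14.817], TCP at [0.18, -0.598, 0.227] pointing down, gripper open.
Joint ranges: [-179.83, 179.83], [-69.29, 118.12], [-61.27, 80.66], [-181.25, 117.63], [-171.15, -9.14], [-177.46, 177.46]. Speed limits (degrees/s): [159.86, 159.86, 180, 180, 180, 180].

## Interface

Orientations are given as a 3x3 rotation matrix whose columns are the frame's x, y, z axes.
In Python, from station import sense, capture, finish_job, spot_in, tip_of, finger_overhang gives the robot as it stands. The module is installed in compiled form; this text tells all that it offers.
- The arm moves only by the tool servo_tool, never from a script. Its arguments are lists of equal length, an entry for each row: "slide": the shift along the tool's x, y, z in m, a list of three; "spin": the turn about the tool's z in degrees; "grip": the closure, from 0 (fully open) to 1 (shut). A call has exactly 5 rows; each row is the pose to reach, as a shift and turn from the pose commanded when the call began, along the tool's axes at that moment; what a row does not reach only later rows make up. A row lasts 1/12 s, in which the tool goes at most 41.7 mm and 7.16 degrees, less where a joint would pass 70% of its speed; a pose out of reach is approached as far as the arm can. A call with a gripper value outside its range is refused whole. The fingers move at their own pace and stop on an object; the grip force is fixed at half the most. Time passes only in rows, so rows that repeat a pose let the fingers close, or fill a call up. It gives the time, the measured TCP pose, the force, the opening and the grip force at its end, in the units of the state.
- sense(): the state, without advancing time (a new reading comes with each control period).
- capture(name): name is "side" or "top"; returns a dict with "pixels" (420x560x3 uint8, blue, green, red), "depth" (420x560 float32, m along the optical axis (not along the pixel's ray), 0 where there is no reading), "fx", "fy", "cx", "cy" (pixels), "R" (3x3) and "t" (3): a world point X has camera coordinates R X + t. Camera axes: x right, y down, z forward; pixel columns grow to the right and rows downward; lengths in m; the calibration is good to about 2 mm. A picture is of the moment at which its call begins.
- finish_job(): hands the job in; it is judged then, once.
Trained networks look in the newest picture that a camera, given by its name, has taken for a name from the list of things; names that differ only in an ending like _2 or _b are one class to them, and where a whole thing is asked for, a point or a joint stands for the part that bears it (a point fixed in the world has none). Each returns a list of dicts, best first, with "conf" (0 to 1); they miss things now and then, are a little off and sometimes report something else, mostly with a low value. They report only what shows in the picture. A call takes as long as a camera call. They do not tell look-alikes from the thing itself.
- spot_in(thing, camera): "point" ([x, y, z] in m, in world coordinates, good to about 4 mm: the middle of the surface that is visible of it).
- tip_of(thing, camera): "point" ([x, y, z] in m, in world coordinates, good to about 4 mm: a listed point, or the origin of a listed thing).
The state is a dict: "time_s": time; "joints": joint angles; "joint_velocities": joint speeds; "effort": joint torques, N m; "tcp_pos": TCP position; "ee_rot": TCP orientation; "wrist_force": force on the tool from outside, world axes, zero at the start; "moment": the same for the moment, N m; "gripper_width": opening from 0.0 (shut) to 1.0 (fully open); "gripper_force": force on a finger pad.
Only numpy, scipy, OpenCV 4.12 (cv2) and the standard library are available. Lean on these libraries where they do the work, as an engineer would, in place of code of your own. Each camera call takes 0.05 s, during which the arm holds its last target. There are 200 camera calls.

## Task

Stand the tablet bottle that is left over on the table in the empty cell of the bottle magazine. Then set the grey dust cover over the magazine and press it straight down until the clip arms at both ends have snapped over their lips and the cover sits fully down on the rim all round. Leave the other two bottles standing in their cells and do not disturb the other things on the table.

Things in the scene. Friction and masses are not known exactly. Their poses are not given: they have to be found in the camera images.
- magazine: Bare metal trough 56 x 160 mm, 50 mm high, on a 84 x 200 x 4 mm base plate screwed to the table. Origin: centre of its underside, z up, y along its length. Rim at z = 50 mm. Three open-topped square cells, 46 mm wide, centred at x = 0, y = -52, 0 and +52 mm, floor at z = 4 mm; dividers end at z = 46 mm. A sprung steel lip on the outside of each end wall.
- lip_0 (a joint): Sprung lip on the +y end wall, 34 mm wide, sloping outwards from y = 80, z = 48 mm to its edge at y = 85, z = 40 mm (magazine frame). Value in m: 0 sprung out (rest), up to 0.007 pushed in. It yields as the cover's clip arm is pressed down past it, then springs out over the arm's hook.
- lip_1 (a joint): The same lip on the -y end wall (edge at y = -85 mm).
- cell_pad: Thin dark rubber disc, 34 mm across and under 1 mm thick, fixed on the floor of the one empty cell. Origin: centre of that cell, on its floor.
- spare_bottle: White tablet bottle with white screw cap, 40 mm across and 88 mm high (cap 38 mm across, top 19 mm), 0.07 kg, standing upright on the table to the left of the magazine. Origin: centre of its underside, z up.
- stored_bottle_1: A bottle just like the spare one, already standing in a cell of the magazine; its top stands 42 mm above the rim. Origin: centre of its underside.
- stored_bottle_2: The other bottle already standing in a cell of the magazine. Origin: centre of its underside.
- cover: Grey plastic dust cover, a rigid shell open below, 182 mm long (y), 75 mm wide, 108 mm high, about 0.16 kg, standing right of the magazine on its two clip arms. Origin: centre of its underside, level with the arm tips; y along its length. Its resting edge is at z = 24 mm: seated, its origin is 26 mm above the magazine's, centred, y axes parallel (either way round). Skirts leave 2 mm play in x.
- cover_ridge (a point): Middle of the top of the cover's grip ridge, 108 mm above the cover's origin. The ridge is 14 mm thick (cover x), 80 mm long (y) and stands 34 mm above the flat roof at z = 74 mm. The bottles fit under the roof with 4 mm to spare.
- cover_end_0 (a point): Point on the cover's resting edge at its +y end (y = +80, z = 24 mm); 50 mm above the magazine's underside when that end is seated. Outside it hangs a rigid clip arm, 40 mm wide, 24 mm down, with a bevelled hook on its inner side. Laid on unpressed, the cover rests about 11 mm too high; pressing it past both lips takes about 12 N, then it drops onto the rim and stays.
- cover_end_1 (a point): The same point at the cover's -y end (y = -80 mm, z = 24 mm).
- carton: Bystander: small flat carton 112 x 78 x 24 mm. Origin: centre of its underside.
- glue: Bystander: glue stick standing upright, 28 mm across, 90 mm high. Origin: centre of its underside.
There are look-alikes about, which are no part of the job. Of the things that look like the magazine, the larger one is meant.

How it is judged (in metres and radians):
On the way, in this order (a step that is already met when the one before it is completed fails the run):
1. the spare bottle stands upright on the floor of the empty cell, let go (horizontal distance between spare_bottle and cell_pad below 0.008 m and z of spare_bottle in the frame of magazine below 0.01 m and angle between spare_bottle's own z axis and vertical below 0.12 rad and contact force between the fingers and spare_bottle below 0.1 N), for 0.2 s.
2. the robot, touching the cover, has pressed it down until both ends are snapped on and seated (z of each of cover_end_0, cover_end_1 in the frame of magazine below 0.0525 m and horizontal distance between cover and magazine below 0.006 m and contact force between any of the fingers, the arm and cover above 0.5 N), for 0.1 s.
At the end, for the whole second after the job is handed in: The spare bottle is in the empty cell (8 mm of centre, 6 mm of floor, upright to 0.12 rad), both stored bottles still stand in their cells, the cover is clipped on: both ends of its edge within 2.5 mm of the rim, centre within 6 mm of the magazine's; cover and spare bottle at rest (horizontal distance between spare_bottle and cell_pad below 0.008 m and z of each of spare_bottle, stored_bottle_1, stored_bottle_2 in the frame of magazine below 0.01 m and angle between each of spare_bottle, stored_bottle_1, stored_bottle_2's own z axis and vertical below 0.12 rad and z of each of cover_end_0, cover_end_1 in the frame of magazine below 0.0525 m and horizontal distance between cover and magazine below 0.006 m and linear speed of each of cover, spare_bottle below 0.02 m/s); the robot touches nothing.
It fails at once if the small carton is pushed more than 30 mm or tipped over (distance of carton from where it was at the start of the episode above 0.03 m or angle between carton's own z axis and vertical above 0.4 rad).
It fails at once if the glue stick is pushed more than 30 mm or tipped over (distance of glue from where it was at the start of the episode above 0.03 m or angle between glue's own z axis and vertical above 0.4 rad).
It also fails if it takes over 51 s, if anything falls off the work surface, if the arm or the gripper's body presses on something with over 40 N, if the wrist force passes 120 N, or if a joint passes its speed limit or range.

## Working session

There is one attempt and no reset: what is moved stays moved. The work goes in short steps, Python scripts to look and compute and a tool call to move; the robot and the scene stay as the last step left them, time stands still between calls to the robot, and variables do not carry over. Pictures are saved under pics/ and viewed, at most 10 in all, crops included, and the job is handed in when it is done.

Besides the shell and the picture viewer there is one more tool, called after "Request:" as name([rows], argument=value, ...), one row to a line, values as JSON. servo_tool: Moves the arm, as the interface text tells. Its arguments: {"type":"object","properties":{"slide":{"type":"array"},"spin":{"type":"array"},"grip":{"type":"array"}},"required":["slide","spin","grip"]}

```bash
mkdir -p pics; cat > h.py <<'E'
import numpy as np, cv2
from station import *
def cloud(c):
    d=c["depth"].astype(float); v,u=np.indices(d.shape)
    P=np.stack([(u-c["cx"])/c["fx"]*d,(v-c["cy"])/c["fy"]*d,d],-1)
    W=(P-np.array(c["t"]))@np.array(c["R"]); W[d==0]=np.nan
    return W
def px(c,X):
    p=np.array(c["R"])@np.array(X)+np.array(c["t"]); return np.round([c["fx"]*p[0]/p[2]+c["cx"],c["fy"]*p[1]/p[2]+c["cy"]])
E
python3 - <<'E'
from h import *
cs={n:capture(n) for n in("top","side")}
for n,c in cs.items():
    cv2.imwrite(f"pics/{n}0.png",c["pixels"]); np.savez(f"{n}0.npz",**c)
    for th in["magazine","cell_pad","spare_bottle","cover","cover_ridge","carton","glue"]:
        for r in tip_of(th,n)[:5]: print(n,th,np.round(r["point"],3),round(r["conf"],2),px(c,r["point"]))
s=sense();print(s["time_s"],s["tcp_pos"],s["ee_rot"],s["wrist_force"])
E
```

```text
top magazine [ 0.389 -0.168  0.001] 0.75 [336. 259.]
top magazine [ 0.525  0.045 -0.   ] 0.65 [261. 210.]
top cell_pad [0.523 0.04  0.007] 0.65 [262. 210.]
top spare_bottle [0.485 0.264 0.   ] 0.57 [184. 223.]
top cover [ 0.541 -0.255  0.002] 0.86 [367. 206.]
top cover_ridge [ 0.54  -0.256  0.109] 0.71 [375. 201.]
top carton [0.702 0.155 0.   ] 0.78 [224. 149.]
top glue [ 0.375  0.138 -0.005] 0.47 [227. 262.]
side magazine [ 0.386 -0.168 -0.005] 0.94 [207. 261.]
side magazine [ 0.523  0.042 -0.001] 0.9 [282. 224.]
side spare_bottle [ 0.484  0.262 -0.001] 0.72 [292. 184.]
side spare_bottle [0.515 0.098 0.005] 0.44 [285. 211.]
side cover [ 0.544 -0.255  0.004] 0.86 [250. 293.]
side cover_ridge [ 0.543 -0.256  0.108] 0.66 [247. 259.]
side carton [ 0.706  0.156 -0.001] 0.97 [353. 213.]
0.8 [ 0.18039031 -0.59837673  0.22665344] [[-9.57464440e-01 -2.88551289e-01  1.45049547e-05]
 [-2.88551289e-01  9.57464440e-01  4.90823550e-06]
 [-1.53042560e-05  5.14037565e-07 -1.00000000e+00]] [-0.39798105 -0.36699475 -0.25149184]
```

```bash
python3 - <<'E'
from h import *
c=np.load("top0.npz"); d=np.load("side0.npz")
a=cv2.resize(c["pixels"][110:310,130:430],(800,533),interpolation=cv2.INTER_CUBIC)
cv2.imwrite("pics/top_crop.png",a)
b=cv2.resize(d["pixels"][130:330,170:420],(750,600),interpolation=cv2.INTER_CUBIC)
cv2.imwrite("pics/side_crop.png",b)
W=cloud(c)
def rect(name,xy,r,z0,z1):
    m=(np.hypot(W[...,0]-xy[0],W[...,1]-xy[1])<r)&(W[...,2]>z0)&(W[...,2]<z1)
    p=W[m][:,:2].astype(np.float32)
    if len(p)<5: print(name,len(p));return
    rc=cv2.minAreaRect(p); print(name,len(p),np.round(rc[0],4),np.round(rc[1],4),round(rc[2],1),"mean",p.mean(0).round(4),"z",np.median(W[m][:,2]).round(4))
rect("ridge",(.542,-.255),.12,.095,.12)
rect("roof",(.542,-.255),.14,.065,.085)
rect("mag rim",(.524,.043),.12,.042,.056)
rect("mag all",(.524,.043),.13,.01,.056)
rect("caps",(.524,.043),.12,.08,.11)
for x,y,n in((.485,.263,"spare"),):
    rect(n,(x,y),.05,.08,.1)
m=(W[...,2]>.08)&(W[...,2]<.1)
n,l,st,ce=cv2.connectedComponentsWithStats(m.astype(np.uint8))
for i in range(1,n):
    if st[i,4]>15:
        p=W[l==i];print(ce[i].round(),st[i,4],((np.nanmin(p,0)+np.nanmax(p,0))/2).round(4),np.ptp(p,0).round(3))
E
```

```text
ridge 187 [ 0.5414 -0.2536] [0.0158 0.0792] 2.2 mean [ 0.5408 -0.253 ] z 0.1081
roof 1091 [ 0.5416 -0.2543] [0.0564 0.1603] 3.4 mean [ 0.5406 -0.253 ] z 0.075
mag rim 426 [0.5256 0.0434] [0.0568 0.1687] 11.8 mean [0.5246 0.0423] z 0.0498
mag all 627 [0.5245 0.0417] [0.0783 0.1935] 11.2 mean [0.5227 0.0424] z 0.0474
caps 340 [0.5241 0.0438] [0.0364 0.1399] 12.5 mean [0.5239 0.044 ] z 0.0931
spare 169 [0.4818 0.2631] [0.0348 0.0357] 2.7 mean [0.4819 0.2627] z 0.0888
[197.  22.] 73 [1.0427 0.2287 0.09  ] [0.129 0.003 0.02 ]
[439.  47.] 90 [ 0.9677 -0.4394  0.09  ] [0.093 0.007 0.02 ]
[151.  43.] 500 [0.9797 0.354  0.0896] [0.033 0.214 0.019]
[130.  59.] 114 [0.9302 0.4056 0.0901] [0.011 0.107 0.02 ]
[175.  59.] 107 [0.9322 0.2866 0.09  ] [0.008 0.093 0.02 ]
[356.  72.] 317 [ 0.8597 -0.1962  0.0901] [0.111 0.233 0.02 ]
[476.  89.] 334 [ 0.8795 -0.5603  0.09  ] [0.084 0.245 0.02 ]
[554.  74.] 30 [ 0.8926 -0.7418  0.0901] [0.004 0.032 0.02 ]
[242.  85.] 254 [0.8574 0.0989 0.09  ] [0.017 0.238 0.02 ]
[542. 102.] 154 [ 0.822  -0.7208  0.0902] [0.064 0.059 0.02 ]
[348. 105.] 248 [ 0.8046 -0.1865  0.09  ] [0.025 0.234 0.02 ]
[491. 171.] 34 [ 0.6261 -0.5623  0.0898] [0.02  0.01  0.019]
[476. 186.] 31 [ 0.5861 -0.5251  0.09  ] [0.022 0.013 0.018]
[278. 203.] 169 [ 0.5349 -0.0064  0.0901] [0.036 0.037 0.016]
[240. 211.] 171 [0.5129 0.0934 0.0896] [0.035 0.037 0.018]
[176. 221.] 169 [0.4821 0.2632 0.0875] [0.035 0.036 0.014]
[221. 263.] 91 [0.3756 0.1396 0.089 ] [0.026 0.025 0.017]
[535. 331.] 108 [ 0.2224 -0.6519  0.09  ] [0.015 0.089 0.02 ]
```

View pics/top_crop.png

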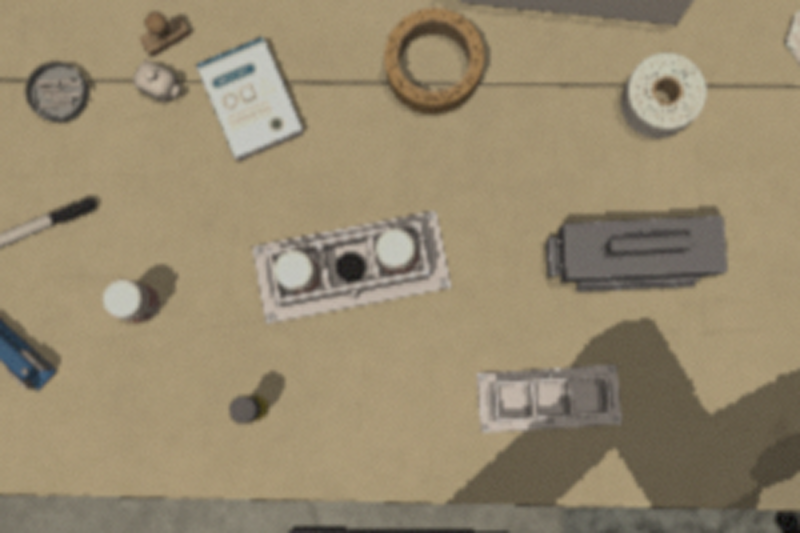

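View pics/side_crop.png

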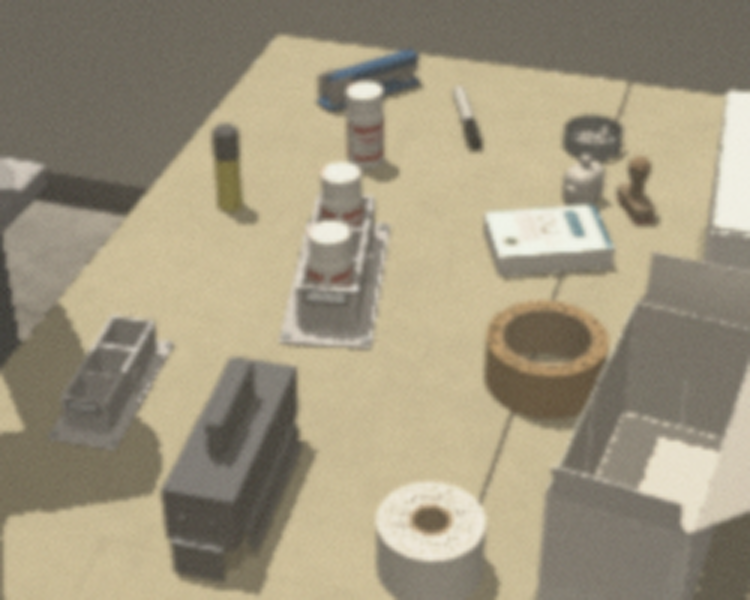

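View pics/top0.png

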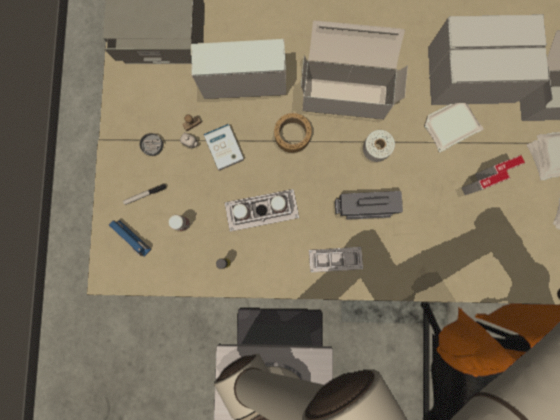

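The crops show two magazine look-alikes. The large one at top px (261,210) holds two bottles and has the black pad in its middle cell. The small empty one is at px (336,259). The larger one with the pad is the one meant. The spare bottle is at px (178,222), the glue at (221,263), the carton at (224,148) and the cover at (371,203).

```bash
cat > plan.py <<'E'
import numpy as np
from station import sense
def plan(wps,s=None,use=None):
    """wps: (x,y,z,yaw of tool y deg); prints slide+spin per call from the last one."""
    s=sense(); R=np.array(s["ee_rot"]); p=np.array(s["tcp_pos"]); yaw=np.degrees(np.arctan2(R[1,1],R[0,1]))
    if use is not None: p,yaw=np.array(use[:3]),use[3]
    print("t",round(s["time_s"],2),"at",p.round(4),"yaw",round(yaw,2))
    for w in wps:
        a=np.radians(yaw); y=np.array([np.cos(a),np.sin(a),0]); z=np.array([0,0,-1.]); x=np.cross(y,z)
        d=np.array(w[:3])-p; print("slide",[round(float(d@k),4) for k in(x,y,z)],"spin",round(-((w[3]-yaw+180)%360-180),2))
        p,yaw=np.array(w[:3]),w[3]
E
python3 - <<'E'
from plan import *
plan([(.28,-.43,.227,136),(.37,-.26,.227,165),(.43,-.07,.227,192.4),(.46,.12,.227,192.4),(.482,.263,.17,192.4),(.482,.263,.077,192.4)])
E
```

```text
t 0.8 at [ 0.1804 -0.5984  0.2267] yaw 106.77
slide [-0.144, 0.1325, -0.0003] spin -29.23
slide [-0.1848, 0.0534, 0.0] spin -29
slide [-0.1991, -0.0088, 0.0] spin -27.4
slide [-0.1791, -0.0701, 0.0] spin -0.0
slide [-0.1349, -0.0522, 0.057] spin -0.0
slide [0.0, 0.0, 0.093] spin -0.0
```

Request:
servo_tool([
  [-0.015, 0.014, 0],
  [-0.045, 0.042, 0],
  [-0.075, 0.07, 0],
  [-0.11, 0.1, 0],
  [-0.144, 0.132, 0],
], spin=[-5, -11, -17, -23, -29], grip=[0, 0, 0, 0, 0])

```text
time_s: 1.22
tcp_pos: [0.276, -0.4372, 0.2267]
ee_rot: [[-0.694, -0.72, 0.0], [-0.72, 0.694, -0.0], [0.0, -0.0, -1.0]]
wrist_force: [1.0, -0.7, 0.0]
gripper_width: 0.998
gripper_force: 0.0
```

Request:
servo_tool([
  [-0.037, 0.011, 0],
  [-0.074, 0.022, 0],
  [-0.111, 0.032, 0],
  [-0.148, 0.043, 0],
  [-0.185, 0.053, 0],
], spin=[-5, -11, -17, -23, -29], grip=[0, 0, 0, 0, 0])

```text
time_s: 1.63
tcp_pos: [0.3669, -0.2673, 0.2271]
ee_rot: [[-0.258, -0.966, 0.001], [-0.966, 0.258, -0.0], [0.0, -0.001, -1.0]]
wrist_force: [0.6, -0.6, 1.4]
gripper_width: 1.002
gripper_force: 0.0
```

Request:
servo_tool([
  [-0.04, -0.002, 0],
  [-0.08, -0.004, 0],
  [-0.12, -0.005, 0],
  [-0.16, -0.007, 0],
  [-0.199, -0.009, 0],
], spin=[-5, -11, -17, -23, -27.4], grip=[0, 0, 0, 0, 0])

```text
time_s: 2.05
tcp_pos: [0.4276, -0.0774, 0.2272]
ee_rot: [[0.216, -0.976, 0.001], [-0.976, -0.216, 0.0], [0.0, -0.001, -1.0]]
wrist_force: [0.6, 0.1, -0.3]
gripper_width: 0.999
gripper_force: 0.0
```

Request:
servo_tool([
  [-0.036, -0.014, 0],
  [-0.072, -0.028, 0],
  [-0.108, -0.042, 0],
  [-0.144, -0.056, 0],
  [-0.179, -0.07, 0],
], spin=[0, 0, 0, 0, 0], grip=[0, 0, 0, 0, 0])

```text
time_s: 2.47
tcp_pos: [0.4579, 0.1124, 0.2271]
ee_rot: [[0.212, -0.977, 0.001], [-0.977, -0.212, 0.0], [-0.0, -0.001, -1.0]]
wrist_force: [0.3, 0.5, 0.6]
gripper_width: 0.998
gripper_force: 0.0
```

Request:
servo_tool([
  [-0.035, -0.014, 0.015],
  [-0.07, -0.028, 0.03],
  [-0.1, -0.04, 0.045],
  [-0.125, -0.048, 0.055],
  [-0.135, -0.052, 0.057],
], spin=[0, 0, 0, 0, 0], grip=[0, 0, 0, 0, 0])

```text
time_s: 2.88
tcp_pos: [0.4799, 0.2558, 0.1674]
ee_rot: [[0.213, -0.977, -0.002], [-0.977, -0.213, -0.002], [0.001, 0.003, -1.0]]
wrist_force: [-0.3, -0.4, 0.7]
gripper_width: 1.001
gripper_force: 0.0
```

```bash
python3 - <<'E'
from h import *
from plan import *
plan([(.482,.263,.077,192.4)])
c=capture("top");W=cloud(c);np.savez("top1.npz",**c)
m=(np.hypot(W[...,0]-.524,W[...,1]-.0435)<.13)
for z0,z1,n in((.042,.056,"rim"),(.083,.1,"caps"),(.002,.056,"all")):
    p=W[m&(W[...,2]>z0)&(W[...,2]<z1)][:,:2].astype(np.float32); rc=cv2.minAreaRect(p); print(n,len(p),np.round(rc[0],4),np.round(rc[1],4),round(rc[2],1))
g=c["pixels"].max(-1); v,u=np.indices(g.shape)
k=(np.hypot(W[...,0]-.524,W[...,1]-.0435)<.018)&(g<50); print("pad",k.sum(),W[k].mean(0))
E
```

```text
t 2.88 at [0.4799 0.2558 0.1674] yaw -167.68
slide [-0.0066, -0.0036, 0.0904] spin -0.08
rim 433 [0.5255 0.0428] [0.0564 0.1687] 11.9
caps 336 [0.5241 0.0437] [0.0362 0.1397] 12.7
all 2882 [0.5231 0.0422] [0.2565 0.2566] 23.4
pad 69 [0.52395807 0.0436871  0.00556215]
```

Request:
servo_tool([
  [0, 0, 0.02],
  [0, 0, 0.05],
  [0, 0, 0.075],
  [0, 0, 0.09],
  [0, 0, 0.093],
], spin=[0, 0, 0, 0, 0], grip=[0, 0, 0, 0, 0])

```text
time_s: 3.35
tcp_pos: [0.479, 0.2512, 0.0744]
ee_rot: [[0.21, -0.978, -0.004], [-0.978, -0.21, -0.004], [0.003, 0.005, -1.0]]
wrist_force: [-0.2, -1.1, -0.3]
gripper_width: 1.002
gripper_force: 0.0
```

Request:
servo_tool([
  [0, 0, 0],
  [0, 0, 0],
  [0, 0, 0],
  [0, 0, 0],
  [0, 0, 0],
], spin=[0, 0, 0, 0, 0], grip=[0, 0, 0.2, 0.35, 0.45])

```text
time_s: 3.77
tcp_pos: [0.481, 0.2536, 0.0778]
ee_rot: [[0.211, -0.978, 0.002], [-0.978, -0.211, 0.002], [-0.001, -0.002, -1.0]]
wrist_force: [-0.6, -0.4, -0.7]
gripper_width: 0.848
gripper_force: 0.0
```

Request:
servo_tool([
  [0, 0, 0],
  [0, 0, 0],
  [0, 0, 0],
  [0, 0, 0],
  [0, 0, 0],
], spin=[0, 0, 0, 0, 0], grip=[0.6, 0.7, 0.7, 0.7, 0.7])

```text
time_s: 4.18
tcp_pos: [0.4805, 0.2533, 0.0766]
ee_rot: [[0.211, -0.977, 0.0], [-0.977, -0.211, -0.0], [0.0, -0.0, -1.0]]
wrist_force: [-0.5, 0.2, -0.1]
gripper_width: 0.48
gripper_force: 0.1
```

Request:
servo_tool([
  [0, 0, 0],
  [0, -0.001, 0],
  [-0.003, -0.003, 0],
  [-0.006, -0.0035, 0],
  [-0.009, -0.0035, 0],
], spin=[0, 0, 0, 0, 0], grip=[0.3, 0.3, 0.3, 0.3, 0.3])

```text
time_s: 4.6
tcp_pos: [0.4822, 0.2632, 0.0766]
ee_rot: [[0.211, -0.978, 0.0], [-0.978, -0.211, 0.0], [-0.0, -0.0, -1.0]]
wrist_force: [0.0, 0.6, -0.3]
gripper_width: 0.684
gripper_force: 0.0
```

Request:
servo_tool([
  [0, 0, 0],
  [0, 0, 0],
  [0, 0, 0],
  [0, 0, 0],
  [0, 0, 0],
], spin=[0, 0, 0, 0, 0], grip=[0.3, 0.3, 0.3, 0.3, 0.3])

```text
time_s: 5.02
tcp_pos: [0.4819, 0.2627, 0.0766]
ee_rot: [[0.211, -0.978, -0.0], [-0.978, -0.211, -0.0], [0.0, 0.0, -1.0]]
wrist_force: [-0.9, -0.2, 0.4]
gripper_width: 0.699
gripper_force: 0.0
```

```bash
python3 - <<'E'
from h import *
from plan import *
plan([(.482,.263,.077,192.4)])
print(np.round(sense()["tcp_pos"],4))
for n in("side","top"):
    c=capture(n);W=cloud(c)
    for r in tip_of("spare_bottle",n)[:3]+spot_in("spare_bottle",n)[:3]: print(n,np.round(r["point"],4),round(r["conf"],2))
    cv2.imwrite(f"pics/{n}2.png",c["pixels"])
    m=(np.hypot(W[...,0]-.482,W[...,1]-.263)<.04)&(W[...,2]>.083)&(W[...,2]<.094)
    m&=c["pixels"].min(-1)>110
    if m.sum():p=W[m];print(m.sum(),p.min(0).round(4),p.max(0).round(4))
print(np.round(sense()["tcp_pos"],4))
E
```

```text
t 5.02 at [0.4819 0.2627 0.0766] yaw -167.83
slide [-0.0003, -0.0001, -0.0004] spin -0.23
[0.4819 0.2627 0.0766]
side [ 0.4818  0.2615 -0.0009] 0.65
side [0.4875 0.2471 0.0517] 0.79
6 [0.48   0.242  0.0834] [0.4919 0.2467 0.0878]
top [0.4854 0.2658 0.0011] 0.66
top [0.4833 0.2481 0.0597] 0.63
top [0.5186 0.039  0.004 ] 0.34
[0.482  0.2627 0.0767]
```

Request:
servo_tool([
  [0, 0, 0],
  [0, 0, 0],
  [0, 0, 0],
  [0, 0, 0],
  [0, 0, 0],
], spin=[0, 0, 0, 0, 0], grip=[0.5, 0.7, 0.8, 0.8, 0.8])

```text
time_s: 5.73
tcp_pos: [0.4819, 0.2628, 0.0766]
ee_rot: [[0.211, -0.977, -0.0], [-0.977, -0.211, -0.0], [0.0, 0.0, -1.0]]
wrist_force: [-0.6, 0.1, 0.6]
gripper_width: 0.424
gripper_force: 30.0
```

Request:
servo_tool([
  [0, 0, 0],
  [0, 0, 0],
  [0, 0, -0.01],
  [0, 0, -0.025],
  [0, 0, -0.045],
], spin=[0, 0, 0, 0, 0], grip=[0.8, 0.8, 0.8, 0.8, 0.8])

```text
time_s: 6.15
tcp_pos: [0.4811, 0.2621, 0.1213]
ee_rot: [[0.211, -0.978, -0.003], [-0.978, -0.211, -0.002], [0.002, 0.003, -1.0]]
wrist_force: [0.6, -0.3, -1.2]
gripper_width: 0.428
gripper_force: 30.0
```

Request:
servo_tool([
  [0, 0, -0.02],
  [0, 0, -0.04],
  [0, 0, -0.06],
  [0, 0, -0.07],
  [0, 0, -0.075],
], spin=[0, 0, 0, 0, 0], grip=[0.8, 0.8, 0.8, 0.8, 0.8])

```text
time_s: 6.57
tcp_pos: [0.4825, 0.2633, 0.1989]
ee_rot: [[0.211, -0.977, 0.003], [-0.977, -0.211, 0.003], [-0.002, -0.003, -1.0]]
wrist_force: [0.4, 0.5, -1.5]
gripper_width: 0.425
gripper_force: 30.0
```

```bash
python3 - <<'E'
from h import *
from plan import *
plan([(.503,.153,.197,192.3),(.524,.0437,.197,192.3)])
c=capture("side"); cv2.imwrite("pics/side3.png",cv2.resize(c["pixels"][90:290,200:400],(600,600),interpolation=cv2.INTER_CUBIC))
E
```

```text
t 6.57 at [0.4825 0.2633 0.1989] yaw -167.82
slide [0.1121, 0.0033, 0.0019] spin -0.12
slide [0.1113, 0.0028, 0.0] spin -0.0
```

View pics/side3.png

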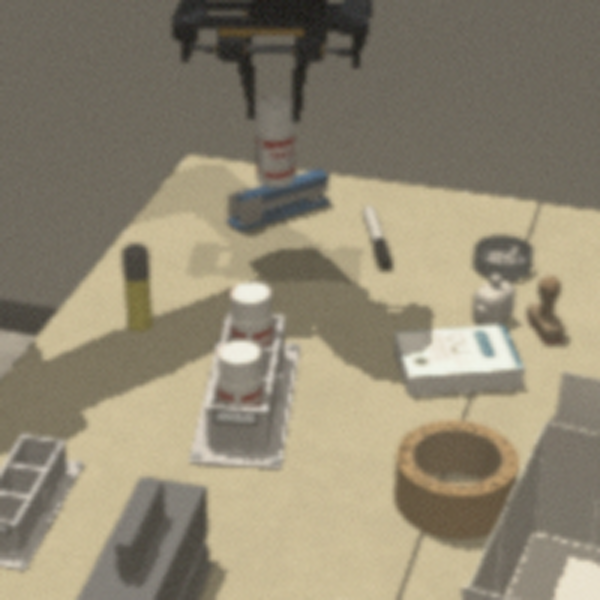

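The bottle hangs upright between the fingers (crop px 277,140). The two stored bottles are undisturbed at crop px (250,310) and (240,370).

Request:
servo_tool([
  [0.012, 0, 0],
  [0.035, 0.001, 0],
  [0.06, 0.002, 0],
  [0.085, 0.003, 0],
  [0.112, 0.003, 0],
], spin=[0, 0, 0, 0, 0], grip=[0.8, 0.8, 0.8, 0.8, 0.8])

```text
time_s: 7.03
tcp_pos: [0.5016, 0.1508, 0.195]
ee_rot: [[0.211, -0.977, -0.003], [-0.977, -0.211, -0.002], [0.001, 0.004, -1.0]]
wrist_force: [-0.1, 0.3, -0.6]
gripper_width: 0.426
gripper_force: 30.0
```

Request:
servo_tool([
  [0.03, 0.001, 0],
  [0.06, 0.002, 0],
  [0.085, 0.003, 0],
  [0.103, 0.003, 0],
  [0.111, 0.003, 0],
], spin=[0, 0, 0, 0, 0], grip=[0.8, 0.8, 0.8, 0.8, 0.8])

```text
time_s: 7.45
tcp_pos: [0.5222, 0.0407, 0.195]
ee_rot: [[0.208, -0.978, -0.004], [-0.978, -0.208, -0.001], [0.0, 0.004, -1.0]]
wrist_force: [0.4, -0.4, -0.3]
gripper_width: 0.428
gripper_force: 30.0
```

Request:
servo_tool([
  [0, 0, 0],
  [0, 0, 0],
  [0, 0, 0],
  [0, 0, 0],
  [0, 0, 0],
], spin=[0, 0, 0, 0, 0], grip=[0.8, 0.8, 0.8, 0.8, 0.8])

```text
time_s: 7.87
tcp_pos: [0.523, 0.0444, 0.1966]
ee_rot: [[0.212, -0.977, -0.0], [-0.977, -0.212, 0.0], [-0.0, 0.0, -1.0]]
wrist_force: [0.0, 0.5, -0.9]
gripper_width: 0.425
gripper_force: 30.0
```

```bash
python3 - <<'E'
from h import *
from plan import *
plan([(.524,.0437,.14,192.3),(.524,.0437,.081,192.3)])
c=capture("side"); W=cloud(c); s=sense()
for r in tip_of("spare_bottle","side")[:4]: print(np.round(r["point"],4),round(r["conf"],2))
# bottle body cloud: below the fingers
m=(np.hypot(W[...,0]-.524,W[...,1]-.0437)<.03)&(W[...,2]>.117)&(W[...,2]<.15)
A=W[m]; print(len(A),A.min(0).round(4),A.max(0).round(4))
from scipy.optimize import least_squares
f=least_squares(lambda q:np.hypot(A[:,0]-q[0],A[:,1]-q[1])-.02,[.524,.0437],loss="soft_l1",f_scale=.001);print("bottle axis",f.x.round(4),"tcp",np.round(s["tcp_pos"],4))
for q in((.5349,-.0064),(.5129,.0934)):
    m=(np.hypot(W[...,0]-q[0],W[...,1]-q[1])<.026)&(W[...,2]>.072)&(W[...,2]<.088); A=W[m]
    f=least_squares(lambda x:np.hypot(A[:,0]-x[0],A[:,1]-x[1])-.019,q,loss="soft_l1",f_scale=.001);print("stored axis (side)",f.x.round(4),len(A))
cv2.imwrite("pics/side4.png",cv2.resize(c["pixels"][120:270,210:360],(600,600),interpolation=cv2.INTER_CUBIC))
E
```

```text
t 7.87 at [0.523  0.0444 0.1966] yaw -167.74
slide [0.0009, -0.0008, 0.0566] spin -0.04
slide [0.0, 0.0, 0.059] spin -0.0
[0.524  0.0436 0.1195] 0.81
136 [0.5056 0.0197 0.117 ] [0.5432 0.0493 0.1498]
bottle axis [0.522  0.0446] tcp [0.523  0.0443 0.1966]
stored axis (side) [ 0.5335 -0.0076] 69
stored axis (side) [0.5113 0.092 ] 60
```

View pics/side4.png

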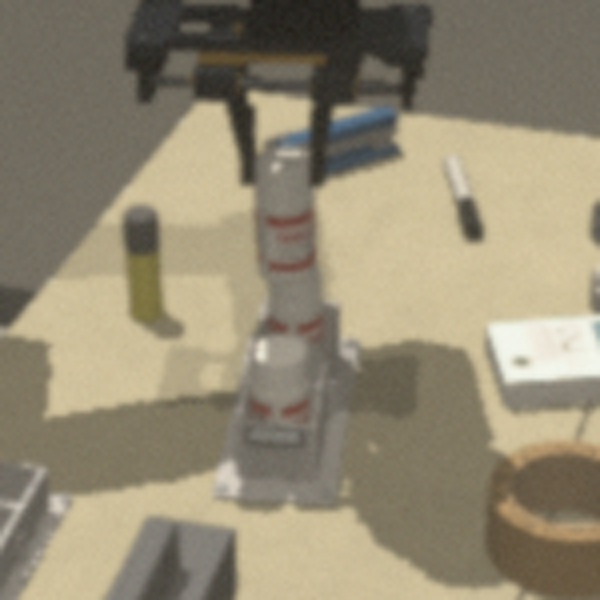

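The bottle hangs upright (crop px 285,240) directly above the middle cell, between the two stored bottles. I'll correct about 1 mm and lower it.

Request:
servo_tool([
  [0.001, -0.0005, 0.01],
  [0.0013, -0.0005, 0.025],
  [0.0013, -0.0005, 0.04],
  [0.0013, -0.0005, 0.052],
  [0.0013, -0.0005, 0.057],
], spin=[0, 0, 0, 0, 0], grip=[0.8, 0.8, 0.8, 0.8, 0.8])

```text
time_s: 8.38
tcp_pos: [0.5225, 0.0421, 0.1372]
ee_rot: [[0.211, -0.978, -0.004], [-0.978, -0.211, -0.001], [0.0, 0.004, -1.0]]
wrist_force: [-0.7, -0.0, -0.8]
gripper_width: 0.42
gripper_force: 30.0
```

Request:
servo_tool([
  [0, 0, 0.004],
  [0, 0, 0.01],
  [0, 0, 0.018],
  [0, 0, 0.026],
  [0, 0, 0.032],
], spin=[0, 0, 0, 0, 0], grip=[0.8, 0.8, 0.8, 0.8, 0.8])

```text
time_s: 8.8
tcp_pos: [0.5237, 0.0424, 0.1068]
ee_rot: [[0.211, -0.978, -0.0], [-0.978, -0.211, 0.0], [-0.0, 0.0, -1.0]]
wrist_force: [-0.1, -0.1, -1.2]
gripper_width: 0.423
gripper_force: 30.0
```

Request:
servo_tool([
  [0, 0, 0.006],
  [0, 0, 0.012],
  [0, 0, 0.017],
  [0, 0, 0.021],
  [0, 0, 0.023],
], spin=[0, 0, 0, 0, 0], grip=[0.8, 0.8, 0.8, 0.8, 0.8])

```text
time_s: 9.22
tcp_pos: [0.5237, 0.0423, 0.084]
ee_rot: [[0.211, -0.978, -0.001], [-0.978, -0.211, -0.0], [0.0, 0.001, -1.0]]
wrist_force: [-0.3, 0.3, -0.8]
gripper_width: 0.423
gripper_force: 30.0
```

Request:
servo_tool([
  [0, 0, 0.001],
  [0, 0, 0.002],
  [0, 0, 0.0025],
  [0, 0, 0.0025],
  [0, 0, 0.0025],
], spin=[0, 0, 0, 0, 0], grip=[0.8, 0.8, 0.8, 0.8, 0.8])

```text
time_s: 9.63
tcp_pos: [0.524, 0.0424, 0.0824]
ee_rot: [[0.211, -0.977, 0.0], [-0.977, -0.211, 0.0], [-0.0, -0.0, -1.0]]
wrist_force: [0.5, 0.5, -1.0]
gripper_width: 0.426
gripper_force: 30.0
```

Request:
servo_tool([
  [0, 0, 0],
  [0, 0, 0],
  [0, 0, 0],
  [0, 0, 0],
  [0, 0, 0],
], spin=[0, 0, 0, 0, 0], grip=[0.4, 0.3, 0.2, 0.2, 0.2])

```text
time_s: 10.05
tcp_pos: [0.5241, 0.0424, 0.0823]
ee_rot: [[0.211, -0.977, 0.0], [-0.977, -0.211, 0.0], [-0.0, -0.0, -1.0]]
wrist_force: [-0.5, 0.0, 0.5]
gripper_width: 0.714
gripper_force: 0.0
```

Request:
servo_tool([
  [0, 0, 0],
  [0, 0, -0.01],
  [0, 0, -0.03],
  [0, 0, -0.06],
  [0, 0, -0.1],
], spin=[0, 0, 0, 0, 0], grip=[0.2, 0.2, 0.2, 0.2, 0.2])

```text
time_s: 10.47
tcp_pos: [0.5221, 0.0419, 0.1816]
ee_rot: [[0.211, -0.978, -0.006], [-0.978, -0.211, -0.002], [0.0, 0.006, -1.0]]
wrist_force: [-0.0, 0.2, -0.2]
gripper_width: 0.798
gripper_force: 0.0
```

```bash
python3 - <<'E'
from plan import *
plan([(.53,-.1,.23,187),(.541,-.2,.23,182.5)])
E
```

```text
t 10.47 at [0.5221 0.0419 0.1816] yaw -167.84
slide [0.1404, 0.0222, -0.0484] spin 5.16
slide [0.1006, 0.0013, 0.0] spin 4.5
```

Request:
servo_tool([
  [0.015, 0.002, -0.01],
  [0.045, 0.007, -0.02],
  [0.08, 0.012, -0.035],
  [0.11, 0.017, -0.045],
  [0.14, 0.022, -0.048],
], spin=[1, 2, 3, 4, 5], grip=[0.2, 0.2, 0.2, 0.2, 0.2])

```text
time_s: 10.88
tcp_pos: [0.5328, -0.1006, 0.2334]
ee_rot: [[0.125, -0.992, 0.005], [-0.992, -0.125, -0.0], [0.001, -0.005, -1.0]]
wrist_force: [0.9, 0.1, -0.0]
gripper_width: 0.8
gripper_force: 0.0
```

Request:
servo_tool([
  [0.03, 0, 0],
  [0.06, 0.001, 0],
  [0.085, 0.001, 0],
  [0.1, 0.001, 0],
  [0.1, 0.001, 0],
], spin=[1, 2, 3, 4, 4.5], grip=[0, 0, 0, 0, 0])

```text
time_s: 11.3
tcp_pos: [0.5434, -0.2011, 0.2306]
ee_rot: [[0.042, -0.999, 0.0], [-0.999, -0.042, -0.001], [0.001, -0.0, -1.0]]
wrist_force: [0.3, 0.2, -0.5]
gripper_width: 0.992
gripper_force: 0.0
```

```bash
cat > meas.py <<'E'
from h import *
from scipy.optimize import least_squares
def axis(W,q,z0,z1,r=.019):
    m=(np.hypot(W[...,0]-q[0],W[...,1]-q[1])<.026)&(W[...,2]>z0)&(W[...,2]<z1); A=W[m]
    if len(A)<8: return None
    return least_squares(lambda x:np.hypot(A[:,0]-x[0],A[:,1]-x[1])-r,q,loss="soft_l1",f_scale=.001).x.round(4)
E
python3 - <<'E'
from meas import *
from plan import *
t=capture("top");W=cloud(t)
m=(np.hypot(W[...,0]-.524,W[...,1]-.0437)<.12)&(W[...,2]>.086)&(W[...,2]<.1)
n,l,st,ce=cv2.connectedComponentsWithStats(m.astype(np.uint8))
for i in range(1,n): print("cap",st[i,4],W[l==i].mean(0).round(4))
c=capture("side");V=cloud(c)
for q in((.5349,-.0064),(.524,.0437),(.5129,.0934)): print("side axis",axis(V,q,.072,.088))
# cover in side view + old top
V0=cloud(np.load("side0.npz"));W0=cloud(np.load("top0.npz"))
for nm,X in(("top",W0),("side",V0)):
    k=(np.hypot(X[...,0]-.541,X[...,1]+.254)<.14)
    for z0,z1 in((.1,.115),(.068,.08)):
        p=X[k&(X[...,2]>z0)&(X[...,2]<z1)][:,:2].astype(np.float32)
        pc=p-p.mean(0); ev=np.linalg.eigh(pc.T@pc)[1][:,1]; ev*=np.sign(ev[1])
        rc=cv2.minAreaRect(p); print(nm,z0,len(p),np.round(rc[0],4),np.round(rc[1],4),round(rc[2],1),"pca",np.degrees(np.arctan2(-ev[0],ev[1])).round(2),p.mean(0).round(4))
for nm,X in(("top",W),("side",V)):
    p=X[(np.hypot(X[...,0]-.524,X[...,1]-.0437)<.12)&(X[...,2]>.044)&(X[...,2]<.054)][:,:2].astype(np.float32)
    rc=cv2.minAreaRect(p); print(nm,"rim",len(p),np.round(rc[0],4),np.round(rc[1],4),round(rc[2],1))
plan([(.541,-.254,.2,182.6)])
E
```

```text
cap 104 [0.5249 0.0496 0.0928]
cap 166 [0.5128 0.0936 0.0929]
side axis [ 0.5335 -0.0085]
side axis [0.5221 0.0418]
side axis [0.5115 0.0935]
top 0.1 179 [ 0.5418 -0.2538] [0.0157 0.0792] 4.4 pca 3.71 [ 0.541  -0.2534]
top 0.068 1064 [ 0.5416 -0.254 ] [0.0564 0.1599] 3.4 pca 3.5 [ 0.5406 -0.253 ]
side 0.1 168 [ 0.5409 -0.2587] [0.0151 0.0785] 3.5 pca 3.31 [ 0.5418 -0.2619]
side 0.068 917 [ 0.5402 -0.2574] [0.0582 0.1636] 4.1 pca -0.01 [ 0.5452 -0.2732]
top rim 188 [0.5176 0.0801] [0.0562 0.0905] 12.4
side rim 217 [0.5243 0.0362] [0.0558 0.1662] 12.0
t 11.4 at [ 0.5432 -0.1988  0.2305] yaw -177.39
slide [0.055, 0.0047, 0.0305] spin 0.01
```

The spare bottle stands in the middle cell: cap top at z=0.093, and the side axis is within 1 mm of the midpoint between the stored bottles. Next is the cover.

Request:
servo_tool([
  [0.012, 0.001, 0.005],
  [0.03, 0.003, 0.015],
  [0.046, 0.004, 0.025],
  [0.054, 0.005, 0.035],
  [0.0553, 0.0047, 0.04],
], spin=[-0.2, -0.4, -0.6, -0.9, -0.9], grip=[0.2, 0.4, 0.5, 0.5, 0.5])

```text
time_s: 11.82
tcp_pos: [0.5406, -0.2538, 0.1889]
ee_rot: [[0.062, -0.998, -0.002], [-0.998, -0.062, 0.001], [-0.001, 0.002, -1.0]]
wrist_force: [-0.8, 0.3, -0.3]
gripper_width: 0.71
gripper_force: 0.0
```

Request:
servo_tool([
  [0, 0, 0],
  [0, 0, 0],
  [0, 0, 0.005],
  [0, 0, 0.015],
  [0, 0, 0.03],
], spin=[0, 0, 0, 0, 0], grip=[0.5, 0.5, 0.5, 0.5, 0.5])

```text
time_s: 12.23
tcp_pos: [0.5424, -0.2536, 0.1611]
ee_rot: [[0.063, -0.998, 0.004], [-0.998, -0.063, -0.001], [0.001, -0.004, -1.0]]
wrist_force: [0.4, -0.1, -0.4]
gripper_width: 0.508
gripper_force: 0.0
```

```bash
python3 - <<'E'
from meas import *
from plan import *
plan([(.541,-.2543,.102,183.5)])
c=capture("side")
cv2.imwrite("pics/side5.png",cv2.resize(c["pixels"][200:350,180:330],(600,600),interpolation=cv2.INTER_CUBIC))
E
```

```text
t 12.23 at [ 0.5424 -0.2536  0.1611] yaw -176.37
slide [0.0006, 0.0015, 0.0591] spin 0.13
```

View pics/side5.png

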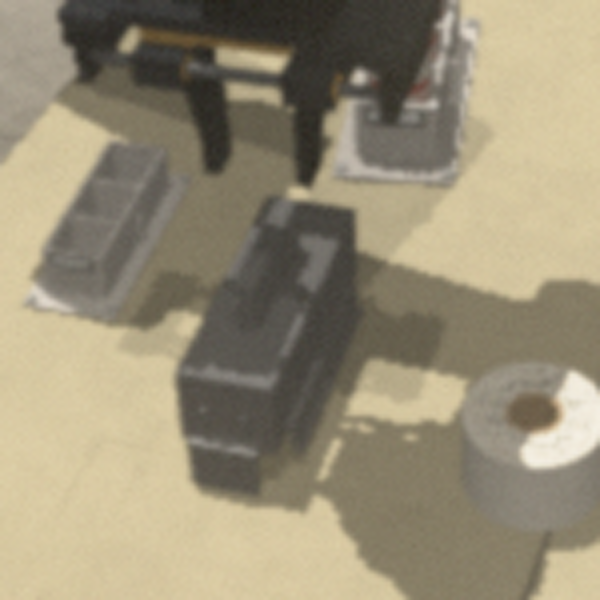

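The open fingers (crop px 215,160 and 305,170) hang above the ridge and straddle it (crop px 285,260). The way down is clear.

Request:
servo_tool([
  [0, 0, 0.015],
  [0, 0, 0.03],
  [0, 0, 0.045],
  [0, 0, 0.054],
  [0, 0, 0.057],
], spin=[0, 0, 0, 0, 0], grip=[0.5, 0.5, 0.5, 0.5, 0.5])

```text
time_s: 12.7
tcp_pos: [0.5403, -0.2533, 0.1013]
ee_rot: [[0.062, -0.998, -0.003], [-0.998, -0.062, 0.001], [-0.001, 0.003, -1.0]]
wrist_force: [0.5, -0.8, -0.4]
gripper_width: 0.502
gripper_force: 0.0
```

Request:
servo_tool([
  [0, 0, 0],
  [0, 0, 0],
  [0, 0, 0],
  [0, 0, 0],
  [0, 0, 0],
], spin=[0, 0, 0, 0, 0], grip=[0.5, 0.5, 0.5, 0.6, 0.7])

```text
time_s: 13.12
tcp_pos: [0.5417, -0.254, 0.1039]
ee_rot: [[0.062, -0.998, 0.001], [-0.998, -0.062, -0.0], [0.0, -0.001, -1.0]]
wrist_force: [-0.5, -0.2, 0.1]
gripper_width: 0.422
gripper_force: 0.0
```

Request:
servo_tool([
  [0, 0, 0],
  [0, 0, 0],
  [0, 0, 0],
  [0, 0, 0],
  [0, 0, 0],
], spin=[0, 0, 0, 0, 0], grip=[0.85, 1, 1, 1, 1])

```text
time_s: 13.53
tcp_pos: [0.5412, -0.254, 0.1032]
ee_rot: [[0.062, -0.998, -0.0], [-0.998, -0.062, -0.0], [0.0, 0.0, -1.0]]
wrist_force: [-0.3, 0.1, 0.7]
gripper_width: 0.156
gripper_force: 30.0
```

Request:
servo_tool([
  [0, 0, 0],
  [0, 0, 0],
  [0, 0, 0],
  [0, 0, 0],
  [0, 0, 0],
], spin=[0, 0, 0, 0, 0], grip=[1, 1, 1, 1, 1])

```text
time_s: 13.95
tcp_pos: [0.5413, -0.2539, 0.1032]
ee_rot: [[0.062, -0.998, -0.0], [-0.998, -0.062, -0.0], [0.0, 0.0, -1.0]]
wrist_force: [0.0, 0.5, 1.5]
gripper_width: 0.154
gripper_force: 30.0
```

Request:
servo_tool([
  [0, 0, -0.004],
  [0, 0, -0.012],
  [0, 0, -0.024],
  [0, 0, -0.038],
  [0, 0, -0.055],
], spin=[0, 0, 0, 0, 0], grip=[1, 1, 1, 1, 1])

```text
time_s: 14.37
tcp_pos: [0.5408, -0.2537, 0.1582]
ee_rot: [[0.062, -0.998, -0.002], [-0.998, -0.062, 0.001], [-0.001, 0.002, -1.0]]
wrist_force: [0.2, 0.3, -1.3]
gripper_width: 0.156
gripper_force: 30.0
```

Request:
servo_tool([
  [0, 0, -0.02],
  [0, 0, -0.04],
  [0, 0, -0.058],
  [0, 0, -0.07],
  [0, 0, -0.075],
], spin=[0, 0, 0, 0, 0], grip=[1, 1, 1, 1, 1])

```text
time_s: 14.78
tcp_pos: [0.5422, -0.2542, 0.236]
ee_rot: [[0.063, -0.998, 0.004], [-0.998, -0.063, -0.001], [0.002, -0.004, -1.0]]
wrist_force: [0.5, -0.3, -1.5]
gripper_width: 0.154
gripper_force: 30.0
```

Request:
servo_tool([
  [0, 0, 0],
  [0, 0, 0],
  [0, 0, 0],
  [0, 0, 0],
  [0, 0, 0],
], spin=[0, 0, 0, 0, 0], grip=[1, 1, 1, 1, 1])

```text
time_s: 15.2
tcp_pos: [0.5409, -0.2538, 0.2321]
ee_rot: [[0.062, -0.998, -0.002], [-0.998, -0.062, 0.0], [-0.001, 0.002, -1.0]]
wrist_force: [0.3, -0.6, -1.7]
gripper_width: 0.158
gripper_force: 30.0
```

```bash
python3 - <<'E'
from meas import *
from plan import *
plan([(.536,-.1,.235,188),(.524,.0437,.235,192.3)])
s=sense();print("moment",s["moment"])
for n in("side","top"):
    c=capture(n);np.savez(f"{n}6.npz",**c)
    for th in("cover","cover_ridge","cover_end_0","cover_end_1"):
        for r in tip_of(th,n)[:2]: print(n,th,np.round(r["point"],4),round(r["conf"],2))
    X=cloud(c)
    p=X[(np.hypot(X[...,0]-.541,X[...,1]+.254)<.13)&(X[...,2]>.19)&(X[...,2]<.212)][:,:3]
    if len(p)>20:
        rc=cv2.minAreaRect(p[:,:2].astype(np.float32));print("roof",len(p),np.round(rc[0],4),np.round(rc[1],4),round(rc[2],1)); A=np.c_[p[:,:2]-[.541,-.254],np.ones(len(p))];print("plane",np.linalg.lstsq(A,p[:,2],rcond=None)[0].round(4))
    cv2.imwrite(f"pics/{n}6.png",c["pixels"])
E
```

```text
t 15.2 at [ 0.5409 -0.2538  0.2321] yaw -176.43
slide [-0.1538, -0.0047, -0.0029] spin -4.43
slide [-0.144, -0.0081, 0.0] spin -4.3
moment [0.00791595 0.12506545 0.02853492]
side cover [ 0.5395 -0.2582  0.1319] 0.98
side cover_ridge [ 0.5396 -0.258   0.2377] 0.81
side cover_end_0 [ 0.5315 -0.1793  0.1559] 0.66
side cover_end_0 [ 0.5441 -0.336   0.1576] 0.57
side cover_end_1 [ 0.5315 -0.1793  0.1559] 0.66
side cover_end_1 [ 0.5441 -0.336   0.1576] 0.57
roof 1054 [ 0.5402 -0.2582] [0.0577 0.1639] 3.7
plane [-0.0537  0.0144  0.2021]
top cover [ 0.5406 -0.2576  0.1289] 0.7
top cover_ridge [ 0.54   -0.2533  0.2392] 0.85
top cover_end_0 [ 0.5344 -0.1721  0.1565] 0.64
top cover_end_1 [ 0.5344 -0.1721  0.1565] 0.64
roof 644 [ 0.5416 -0.2543] [0.0562 0.1611] 3.3
plane [ 0.0168 -0.0015  0.2043]
```

Request:
servo_tool([
  [-0.012, 0, 0],
  [-0.04, -0.001, 0],
  [-0.075, -0.002, 0],
  [-0.11, -0.003, 0],
  [-0.145, -0.004, 0],
], spin=[-0.5, -1.5, -2.5, -3.5, -4.4], grip=[1, 1, 1, 1, 1])

```text
time_s: 16.12
tcp_pos: [0.5358, -0.1072, 0.2332]
ee_rot: [[0.139, -0.99, 0.0], [-0.99, -0.139, 0.0], [-0.0, -0.0, -1.0]]
wrist_force: [0.9, 1.0, -1.8]
gripper_width: 0.153
gripper_force: 30.0
```

Request:
servo_tool([
  [-0.033, -0.002, 0],
  [-0.066, -0.004, 0],
  [-0.098, -0.006, 0],
  [-0.125, -0.007, 0],
  [-0.142, -0.008, 0],
], spin=[-1, -2, -3, -4, -4.3], grip=[1, 1, 1, 1, 1])

```text
time_s: 16.53
tcp_pos: [0.5238, 0.0357, 0.2335]
ee_rot: [[0.216, -0.976, 0.001], [-0.976, -0.216, 0.001], [-0.001, -0.001, -1.0]]
wrist_force: [0.2, 0.0, -1.4]
gripper_width: 0.156
gripper_force: 30.0
```

Request:
servo_tool([
  [0, 0, 0],
  [0, 0, 0],
  [0, 0, 0],
  [0, 0, 0],
  [0, 0, 0],
], spin=[0, 0, 0, 0, 0], grip=[1, 1, 1, 1, 1])

```text
time_s: 16.95
tcp_pos: [0.5245, 0.032, 0.2331]
ee_rot: [[0.211, -0.977, -0.0], [-0.977, -0.211, -0.0], [0.0, 0.0, -1.0]]
wrist_force: [-0.3, -0.0, -1.4]
gripper_width: 0.153
gripper_force: 30.0
```

```bash
python3 - <<'E'
from plan import *
plan([(.524,.044,.18,192.3)])
E
```

```text
t 16.95 at [0.5245 0.032  0.2331] yaw -167.8
slide [-0.0118, -0.0021, 0.0531] spin -0.1
```

Request:
servo_tool([
  [-0.004, -0.001, 0],
  [-0.008, -0.002, 0],
  [-0.012, -0.002, 0],
  [-0.012, -0.002, 0],
  [-0.012, -0.002, 0],
], spin=[-0.1, -0.1, -0.1, -0.1, -0.1], grip=[1, 1, 1, 1, 1])

```text
time_s: 17.37
tcp_pos: [0.5238, 0.0452, 0.2331]
ee_rot: [[0.215, -0.977, -0.0], [-0.977, -0.215, -0.0], [0.0, 0.0, -1.0]]
wrist_force: [0.5, -0.4, -0.8]
gripper_width: 0.157
gripper_force: 30.0
```

Request:
servo_tool([
  [0, 0, 0.005],
  [0, 0, 0.012],
  [0, 0, 0.017],
  [0, 0, 0.02],
  [0, 0, 0.02],
], spin=[0, 0, 0, 0, 0], grip=[1, 1, 1, 1, 1])

```text
time_s: 17.78
tcp_pos: [0.5232, 0.0447, 0.2118]
ee_rot: [[0.214, -0.977, -0.002], [-0.977, -0.214, -0.001], [0.0, 0.003, -1.0]]
wrist_force: [-0.3, -0.7, -2.1]
gripper_width: 0.161
gripper_force: 30.0
```

```bash
python3 - <<'E'
from meas import *
from plan import *
plan([(.524,.044,.15,192.3)])
c=capture("top");X=cloud(c);zr=sense()["tcp_pos"][2]-.1032+.074
k=(np.hypot(X[...,0]-.524,X[...,1]-.044)<.13)
p=X[k&(abs(X[...,2]-zr)<.01)]
rc=cv2.minAreaRect(p[:,:2].astype(np.float32));print("roof",len(p),np.round(rc[0],4),np.round(rc[1],4),round(rc[2],1))
d=capture("side");Y=cloud(d)
p=Y[(np.hypot(Y[...,0]-.524,Y[...,1]-.044)<.13)&(abs(Y[...,2]-zr)<.01)]
rc=cv2.minAreaRect(p[:,:2].astype(np.float32));print("side roof",len(p),np.round(rc[0],4),np.round(rc[1],4),round(rc[2],1))
for n in("top","side"):
    for th in("cover","magazine","cover_ridge"):
        for r in tip_of(th,n)[:2]: print(n,th,np.round(r["point"],4),round(r["conf"],2))
cv2.imwrite("pics/side7.png",cv2.resize(d["pixels"][130:280,210:360],(600,600),interpolation=cv2.INTER_CUBIC))
E
```

```text
t 17.78 at [0.5232 0.0447 0.2118] yaw -167.64
slide [0.0008, -0.0006, 0.0618] spin 0.06
roof 585 [0.5234 0.0442] [0.0563 0.1601] 12.7
side roof 535 [0.5229 0.04  ] [0.0565 0.1647] 12.2
top cover [0.5225 0.0427 0.1067] 0.68
top magazine [ 0.523   0.0418 -0.0014] 0.86
top magazine [ 0.3887 -0.1689  0.0024] 0.83
top cover_ridge [ 0.704   0.1571 -0.0016] 0.56
side cover [0.5238 0.0416 0.1135] 0.98
side magazine [ 0.3874 -0.1666 -0.0026] 0.98
side magazine [ 0.5227  0.0432 -0.0037] 0.61
side cover_ridge [0.5218 0.0419 0.2153] 0.68
```

View pics/side7.png

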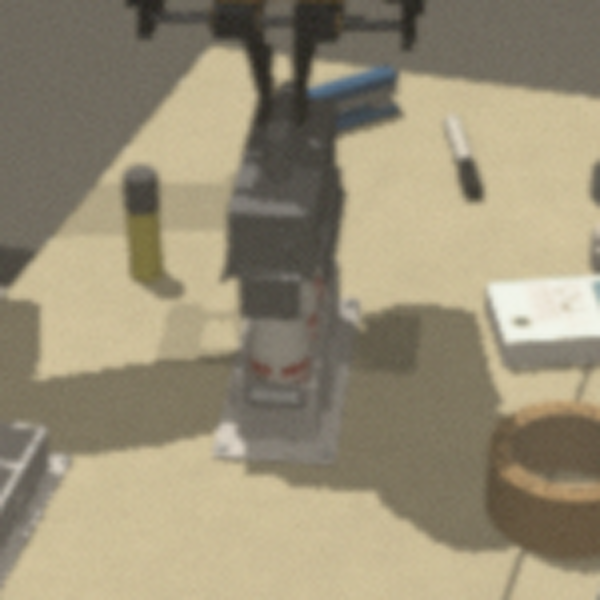

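The cover hangs square above the magazine (crop px 285,220). The clip arm (px 270,298) lines up with the end lip (px 275,397). I'll lower it in steps.

Request:
servo_tool([
  [0.0005, -0.0003, 0.008],
  [0.0008, -0.0004, 0.02],
  [0.0008, -0.0004, 0.034],
  [0.0008, -0.0004, 0.045],
  [0.0008, -0.0004, 0.05],
], spin=[0, 0, 0, 0, 0], grip=[1, 1, 1, 1, 1])

```text
time_s: 18.6
tcp_pos: [0.5233, 0.0439, 0.161]
ee_rot: [[0.214, -0.977, -0.003], [-0.977, -0.214, -0.001], [-0.0, 0.003, -1.0]]
wrist_force: [-0.1, 0.2, -1.6]
gripper_width: 0.153
gripper_force: 30.0
```

Request:
servo_tool([
  [0, 0, 0.003],
  [0, 0, 0.006],
  [0, 0, 0.01],
  [0, 0, 0.014],
  [0, 0, 0.016],
], spin=[0, 0, 0, 0, 0], grip=[1, 1, 1, 1, 1])

```text
time_s: 19.02
tcp_pos: [0.5244, 0.0443, 0.1469]
ee_rot: [[0.214, -0.977, -0.0], [-0.977, -0.214, 0.0], [-0.0, 0.0, -1.0]]
wrist_force: [-0.2, 0.0, -1.1]
gripper_width: 0.155
gripper_force: 30.0
```

```bash
python3 - <<'E'
from plan import *
plan([(.524,.044,.129,192.3)]);s=sense();print(s["wrist_force"],s["moment"])
E
```

```text
t 19.02 at [0.5244 0.0443 0.1469] yaw -167.63
slide [0.0002, 0.0004, 0.0179] spin 0.07
[-0.18945811  0.04599196 -1.05366593] [ 0.04498105  0.1568702  -0.01571544]
```

Request:
servo_tool([
  [0, 0, 0.001],
  [0, 0, 0.003],
  [0, 0, 0.005],
  [0, 0, 0.006],
  [0, 0, 0.007],
], spin=[0, 0, 0, 0, 0], grip=[1, 1, 1, 1, 1])

```text
time_s: 19.43
tcp_pos: [0.5245, 0.0442, 0.1402]
ee_rot: [[0.214, -0.977, 0.0], [-0.977, -0.214, -0.0], [0.0, -0.0, -1.0]]
wrist_force: [-1.5, -0.6, 0.8]
gripper_width: 0.157
gripper_force: 30.0
```

Request:
servo_tool([
  [0, 0, 0.001],
  [0, 0, 0.002],
  [0, 0, 0.003],
  [0, 0, 0.004],
  [0, 0, 0.004],
], spin=[0, 0, 0, 0, 0], grip=[1, 1, 1, 1, 1])

```text
time_s: 19.85
tcp_pos: [0.5259, 0.0444, 0.138]
ee_rot: [[0.215, -0.977, 0.004], [-0.977, -0.215, 0.0], [0.001, -0.004, -1.0]]
wrist_force: [-0.6, -0.6, 5.6]
gripper_width: 0.156
gripper_force: 30.0
```

Request:
servo_tool([
  [0, 0, 0.001],
  [0, 0, 0.002],
  [0, 0, 0.003],
  [0, 0, 0.004],
  [0, 0, 0.005],
], spin=[0, 0, 0, 0, 0], grip=[1, 1, 1, 1, 1])

```text
time_s: 20.27
tcp_pos: [0.5271, 0.0445, 0.1349]
ee_rot: [[0.216, -0.976, 0.007], [-0.976, -0.216, 0.0], [0.001, -0.007, -1.0]]
wrist_force: [-1.9, -0.2, 15.7]
gripper_width: 0.157
gripper_force: 30.2
```

```bash
python3 - <<'E'
from plan import *
plan([(.524,.044,.129,192.3)]);s=sense();print(s["wrist_force"],s["moment"])
E
```

```text
t 20.27 at [0.5271 0.0445 0.1349] yaw -167.54
slide [-0.0002, 0.0032, 0.0059] spin 0.16
[-1.90876177 -0.22348191 15.73760149] [-0.14599272  0.93360423 -0.14770136]
```

Request:
servo_tool([
  [0, 0.001, 0.001],
  [0, 0.0015, 0.002],
  [0, 0.002, 0.003],
  [0, 0.002, 0.004],
  [0, 0.002, 0.005],
], spin=[0, 0, 0, 0, 0], grip=[1, 1, 1, 1, 1])

```text
time_s: 20.68
tcp_pos: [0.5234, 0.0438, 0.1291]
ee_rot: [[0.215, -0.977, 0.003], [-0.977, -0.215, -0.0], [0.001, -0.002, -1.0]]
wrist_force: [-7.0, 0.9, 21.9]
gripper_width: 0.157
gripper_force: 30.0
```

```bash
python3 - <<'E'
from meas import *
from plan import *
plan([(.524,.044,.129,192.3)]);s=sense();print(s["wrist_force"],s["moment"])
c=capture("top");X=cloud(c)
p=X[(np.hypot(X[...,0]-.524,X[...,1]-.044)<.1)&(X[...,2]>.09)&(X[...,2]<.118)]
for n in("top","side"):
    if n=="side": X=cloud(capture("side"));p=X[(np.hypot(X[...,0]-.524,X[...,1]-.044)<.1)&(X[...,2]>.09)&(X[...,2]<.118)]
    A=np.c_[p[:,:2]-[.524,.0437],np.ones(len(p))];print(n,len(p),"roof plane",np.linalg.lstsq(A,p[:,2],rcond=None)[0].round(4),np.median(p[:,2]))
E
```

```text
t 20.68 at [0.5234 0.0438 0.1291] yaw -167.56
slide [-0.0001, -0.0006, 0.0001] spin 0.14
[-7.00055779  0.86097498 21.88800988] [ 0.34627199  2.17871713 -0.01787673]
top 465 roof plane [0.016  0.0036 0.101 ] 0.10101742307956672
side 547 roof plane [-0.018   0.0075  0.0999] 0.09950567758362508
```

Request:
servo_tool([
  [0, -0.001, 0],
  [0, -0.001, 0],
  [0, -0.001, 0.001],
  [0, -0.001, 0.001],
  [0, -0.001, 0.001],
], spin=[0, 0, 0, 0, 0], grip=[1, 1, 1, 1, 1])

```text
time_s: 21.2
tcp_pos: [0.5239, 0.0439, 0.1292]
ee_rot: [[0.216, -0.976, 0.002], [-0.976, -0.216, -0.001], [0.001, -0.002, -1.0]]
wrist_force: [-8.3, -0.1, 23.4]
gripper_width: 0.158
gripper_force: 30.0
```

Request:
servo_tool([
  [0, 0, -0.001],
  [0, 0, -0.002],
  [0, 0, -0.003],
  [0, 0, -0.003],
  [0, 0, -0.003],
], spin=[0, 0, 0, 0, 0], grip=[1, 1, 1, 1, 1])

```text
time_s: 21.62
tcp_pos: [0.5238, 0.0439, 0.1293]
ee_rot: [[0.215, -0.977, 0.001], [-0.977, -0.215, -0.0], [0.0, -0.001, -1.0]]
wrist_force: [-2.0, -0.6, 8.4]
gripper_width: 0.155
gripper_force: 30.0
```

Request:
servo_tool([
  [0, 0, 0],
  [0, 0, 0],
  [0, 0, 0],
  [0, 0, 0],
  [0, 0, 0],
], spin=[0, 0, 0, 0, 0], grip=[0.7, 0.6, 0.5, 0.5, 0.5])

```text
time_s: 22.03
tcp_pos: [0.5233, 0.044, 0.1276]
ee_rot: [[0.214, -0.977, -0.001], [-0.977, -0.214, -0.0], [0.0, 0.001, -1.0]]
wrist_force: [0.9, -0.4, 0.5]
gripper_width: 0.438
gripper_force: 0.0
```

Request:
servo_tool([
  [0, 0, 0],
  [0, 0, -0.01],
  [0, 0, -0.03],
  [0, 0, -0.06],
  [0, 0, -0.1],
], spin=[0, 0, 0, 0, 0], grip=[0.5, 0.5, 0.5, 0.5, 0.5])

```text
time_s: 22.45
tcp_pos: [0.5218, 0.0436, 0.2276]
ee_rot: [[0.214, -0.977, -0.006], [-0.977, -0.214, -0.002], [0.0, 0.006, -1.0]]
wrist_force: [2.3, 0.4, -0.2]
gripper_width: 0.496
gripper_force: 0.0
```

Request:
servo_tool([
  [0.03, 0, 0],
  [0.06, 0, 0],
  [0.1, 0, 0],
  [0.14, 0, 0],
  [0.18, 0, 0],
], spin=[0, 0, 0, 0, 0], grip=[0.3, 0.3, 0.3, 0.3, 0.3])

```text
time_s: 22.87
tcp_pos: [0.5623, -0.1333, 0.2294]
ee_rot: [[0.215, -0.977, 0.002], [-0.977, -0.215, -0.0], [0.0, -0.001, -1.0]]
wrist_force: [0.5, 0.6, -0.0]
gripper_width: 0.689
gripper_force: 0.0
```

Request:
servo_tool([
  [0.02, 0, 0],
  [0.03, 0, 0],
  [0.03, 0, 0],
  [0.03, 0, 0],
  [0.03, 0, 0],
], spin=[0, 0, 0, 0, 0], grip=[0.3, 0.3, 0.3, 0.3, 0.3])

```text
time_s: 23.28
tcp_pos: [0.5683, -0.16, 0.2284]
ee_rot: [[0.215, -0.977, 0.0], [-0.977, -0.215, 0.0], [-0.0, -0.0, -1.0]]
wrist_force: [0.3, 0.0, -0.6]
gripper_width: 0.698
gripper_force: 0.0
```

```bash
python3 - <<'E'
from meas import *
for n in("top","side"):
    c=capture(n);X=cloud(c);p=X[(np.hypot(X[...,0]-.524,X[...,1]-.044)<.1)&(X[...,2]>.09)&(X[...,2]<.118)]
    A=np.c_[p[:,:2]-[.524,.0437],np.ones(len(p))];print(n,len(p),"roof plane",np.linalg.lstsq(A,p[:,2],rcond=None)[0].round(4),np.median(p[:,2]))
    rc=cv2.minAreaRect(p[:,:2].astype(np.float32));print(np.round(rc[0],4),np.round(rc[1],4),round(rc[2],1))
    for th in("cover","cover_end_0","carton","glue"):
        for r in tip_of(th,n)[:2]: print(n,th,np.round(r["point"],4),round(r["conf"],2))
cv2.imwrite("pics/side8.png",cv2.resize(c["pixels"][130:280,210:360],(600,600),interpolation=cv2.INTER_CUBIC))
E
```

```text
top 156 roof plane [0.0098 0.018  0.1   ] 0.10111762587291731
[0.5244 0.0437] [0.0561 0.1595] 12.1
top cover_end_0 [0.5089 0.1237 0.0472] 0.67
top cover_end_0 [ 0.5389 -0.0386  0.0506] 0.48
top carton [7.032e-01 1.536e-01 2.000e-04] 0.96
top glue [ 0.3747  0.134  -0.0033] 0.6
side 510 roof plane [-0.0143  0.0044  0.0996] 0.09934635919912978
[0.5224 0.04  ] [0.0564 0.1675] 12.2
side cover [0.5232 0.0407 0.0291] 0.86
side cover_end_0 [ 0.5389 -0.0378  0.0493] 0.88
side cover_end_0 [0.5062 0.1203 0.0516] 0.61
side carton [ 0.7041  0.1552 -0.0014] 0.82
side glue [ 0.3749  0.1385 -0.0019] 0.57
```

View pics/side8.png

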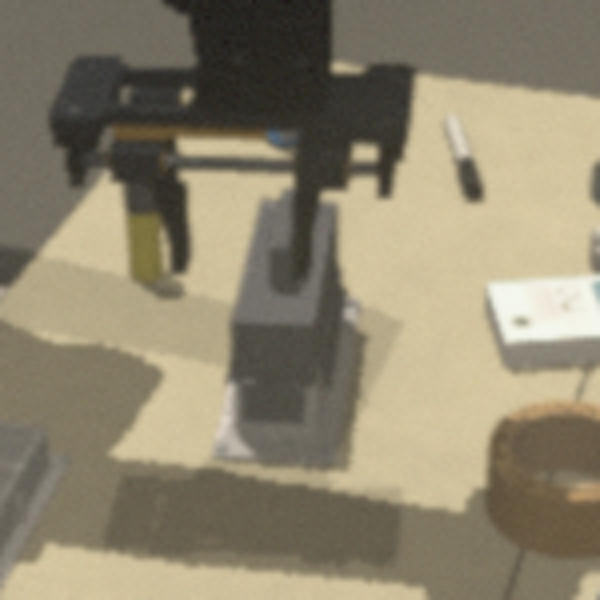

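The cover sits flat on the magazine (crop px 285,300) with the clip arm down over the lip (px 275,400). Both ends are about 50 mm high, the roof is level at z=0.100, the cover is centred, and the arm is clear.

```bash
python3 -c "
from station import *
print(finish_job())"
```

```text
the job is handed in; nothing more can be done
None
```

The spare bottle is in the middle cell, the cover is snapped down at both ends and level on the rim, the carton and glue stick haven't moved, and the job was handed in at about 23 s; the hand-in returned no verdict.

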